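Third hand: hold the new reader module home in its bay

TASK

Three red broken bits of the old latch lie in the empty reader bay of the analyser chassis: sweep them all with the scraper block, not with the fingers, out of the bay's open end into the steel tray, and only then touch the module; put the scraper down on the bench, clear of chassis and tray. Then set the new reader module flat on the deck between the two guide rails, contact end towards the spring-loaded connector, and push it straight against the connector with a steady 11 N or so (between 7 and 15 N, and do not ram it: never over 25 N). Finish while still holding it pressed there, so that the technician can drive its screws, and leave the other things on the bench alone.

Things in the scene. Friction and masses are not known exactly. Their poses are not given: they have to be found in the camera images.
- chassis: Reader bay, fixed: aluminium deck plate 230 x 200 mm (its x, y), top 20 mm above the bench. Origin: under its middle, at bench height. x runs into the bay, from the open end (deck edge, x = -115 mm) to a white upright bulkhead (face at x = +101, top 95 mm above the bench, 200 mm wide; parts behind it reach x = +120). Dark screw holes in the deck at x = -25, y = +-30.
- bay_mouth (a point): Middle of the deck's edge at the open end, on the deck's top; axes as the chassis. From 10 to 180 mm inward of it two black guide rails, 12 mm high and 14 mm wide, stand on the deck; their inner faces are 45 mm either side of the middle, so the bay between them is 90 mm wide.
- contact_face (a point): Sprung docking connector before the bulkhead: black block with blue face and brass pins, 14 x 70 x 26 mm (chassis x, y, z). This point: middle of its flat front face, which looks out of the bay (chassis -x); at rest at chassis x = +75, y = 0, 48 mm above the bench. It gives only along the chassis x axis (joint connector).
- connector (a joint): How far the contact block is pushed back towards the bulkhead, m: 0 at rest, stop at 0.010. Springs: the push needed is 3 N to start it, plus 1.5 N per mm (11 N at 0.0053, 7 N at 0.0027, 15 N at 0.008).
- tray: Shallow stainless tray, fixed on the bench against the open end of the chassis: outside 110 x 150 x 12 mm (its x, y, z parallel to those of the chassis), walls and floor 3 mm, so its rim is 8 mm below the deck. Origin: centre of its underside. It lies 2 mm off the deck's edge.
- bit1: Broken piece of red-painted zinc casting, 20 x 15 x 13 mm, 16 g, lying loose on the deck in the bay. Origin: its middle, 6.5 mm above its underside.
- bit2: Another red broken piece, 17 x 16 x 13 mm, 16 g. Origin: its middle, 6.5 mm above its underside.
- bit3: Another red broken piece, 22 x 14 x 12 mm, 16 g. Origin: its middle, 6.5 mm above its underside.
- scraper: Scraper block standing on the bench left or right of the chassis, 180 g: blue block 24 x 80 x 28 mm (its x, y, z) with a black bottom edge, and on its middle a yellow grip 20 x 44 mm (x, y) that reaches 69 mm above its underside. Origin: centre of its underside; the 80 mm wide sweeping faces look along its +-x.
- module: New reader module on the bench, other side of the chassis, 0.4 to 0.8 kg: grey box 96 x 82 x 45 mm (its x, y, z); centred on top a black finger grip 14 x 56 mm (x, y), from 45 to 75 mm above the underside. Origin: centre of the box's underside. Contact end (brass strip): its +x face, 48 mm from the origin. At -x a 6 mm thick steel foot with two brass screws sticks out 18 mm.
- module_plug (a point): Middle of the module's contact end (its +x face), 28 mm above the underside; this face has to meet the connector.
- tube_rack: Bystander: white rack, 56 x 150 mm, with capped sample tubes, 90 mm high. Origin: centre of its underside.
- screwdriver: Bystander: the technician's screwdriver, 190 mm, lying beyond the module or scraper on the left. Origin: under its middle.
- screw_dish: Bystander: round glass dish with spare screws, 72 mm across, 16 mm high, on the right near the chassis. Origin: centre of its underside.
- reagent_bottle: Bystander: white bottle with a blue cap, 60 mm across, 130 mm high, on the left. Origin: centre of its underside.
- specimen_jar: Bystander: clear jar with an orange cap, 56 mm across, 65 mm high, on the right, near the robot. Origin: centre of its underside.
- tip_box: Bystander: blue box of pipette tips with a clear lid, 87 x 122 x 63 mm, far right. Origin: centre of its underside.
- pipette: Bystander: white hand pipette lying on the bench, 230 mm long, far left. Origin: under its middle, near bench height.
Not all that is in view belongs to the job. There is more than one size of the scraper; the one meant has the size given above. What is shaped like the module but green is not meant.

How it is judged:
By the outcome, as a careful person would: the job done as asked, in the order asked, and still so for the second after the job is handed in, while the arm keeps its last pose, push and grip.
It also fails if it takes over 67 s, if anything falls off the work surface, if the arm or the gripper's body presses on something with over 40 N, if the wrist force passes 120 N, or if a joint passes its speed limit or range.

ROBOT

A 7-joint arm with a two-finger parallel gripper is mounted at the origin on the work surface. World frame = base frame: x ahead of the robot, y to its left, z up, the work surface at z = 0. Lengths are in m, angles in rad, forces in N, time in s.
With the tool pointing down it reaches from about 0.425 to 0.925 m from the base axis. Payload 6.8 kg.
Tool frame: the origin (TCP) lies on the front face of the gripper's body, between the roots of the fingers; the fingertips stand 73 mm ahead of it and the grasp point (between the pads) lies 54 mm ahead of it (env.nose_length is the distance from the TCP to the fingertips, in m); z points along the fingers, y is the line along which they close (so a half turn about z gives the same grasp; the last joint's range is limited). The gripper opens to 85 mm and grips with 20 to 120 N. Pads are 22 mm wide; open, the fingers measure 114 mm over their backs; the gripper's body (76 mm by 85 mm) begins 54 mm behind the grasp point. The pads swing forward as they close: fully open they stand 13 mm farther back than shut.
Start: joints at [-1.394, 0.477, 0.022, 1.555, -0.011, 1.109, -0.083], TCP at [0.19, 0.648, 0.304] pointing down, gripper open.
Joint ranges: [-2.96, 2.96], [-0.34, 2.1], [-1.41, 1.46], [0.24, 2.44], [-1.37, 4.51], [0.17, 1.92], [-2.96, 2.96]. Speed limits (rad/s): [2.39, 2.39, 3.14, 3.14, 3.14, 3.14, 3.14].

INTERFACE

Orientations are given as a unit quaternion [w, x, y, z].
In Python, from cell import env, kin, camera, calibration, job gives the robot as it stands. The module is installed in compiled form; this text tells all that it offers. Calls block until the motion is done:
- env.reach(position, orientation): joint-space move of the TCP to a pose.
- env.movel(position, velocity=0.15, rot=None, stop_force=None): straight line of the TCP; rot=None keeps the orientation; velocity is the mean speed in m/s. With stop_force (N) it stops when the force on the tool has changed by that much, and returns True; else False.
- env.goto_joints(angles): joint-space move.
- env.grip(opening, f_grip=None): finger opening in m; f_grip is the grip in N (None keeps the last); returns when the fingers have stopped.
- env.dwell(seconds).
- kin.inverse_kinematics(position, orientation): joint angles nearest the present ones, or None.
- env.get_state(): the state.
- camera(name): name is "side" or "top"; returns (picture, depth): 384x512x3 uint8, blue, green, red; 384x512 float32, m along the optical axis (not along the pixel's ray), 0 where there is no reading.
- calibration(name): a dict with "fx", "fy", "cx", "cy" (pixels), "k1" (the pictures are not rectified: a ray, as slopes to the right and down, at radius r is drawn at 1 + k1 r^2 times it, then the intrinsics apply), "rvec" (rotation vector, rad) and "tvec" (3), from world to camera coordinates, as OpenCV has them. Camera axes: x right, y down, z forward; pixel columns grow to the right and rows downward; lengths in m; the calibration is good to about 2 mm. A picture is of the moment at which its call begins. calibration takes no time and is no camera call.
A pose or a line that the arm cannot do raises env.PlanningError and nothing moves.
- job.job_done(): hands the job in; it is judged then, once.
The state is a dict: "time": time; "qpos": joint angles; "joint_velocities": joint speeds; "joint_torque": joint torques, N m; "tcp_pos": TCP position; "orientation": TCP orientation; "force": force on the tool from outside, world axes, zero at the start; "torque": the same for the moment, N m; "opening": finger opening in m; "gripper_force": force on a finger pad.
Only numpy, scipy, OpenCV 4.12 (cv2) and the standard library are available. Lean on these libraries where they do the work, as an engineer would, in place of code of your own. Each camera call takes 0.05 s, during which the arm holds its last target. There are 200 camera calls.

## Working session

There is one attempt and no reset: what is moved stays moved. The work goes in short steps, each a Python script; the robot and the scene stay as the last script left them, time stands still between calls to the robot, and variables do not carry over. Pictures are saved under pics/ and viewed, at most 10 in all, crops included, and the job is handed in when it is done.

```bash
mkdir -p pics; ls
python3 - <<'E'
from cell import env,camera,calibration
import cv2,numpy as np
for n in ("top","side"):
    p,d=camera(n); cv2.imwrite(f"pics/{n}0.png",p); np.save(f"pics/{n}0.npy",d)
    print(n,calibration(n))
s=env.get_state();print(s)
E
```

```text
pics
top {'fx': 422.3449437531027, 'fy': 422.3449437531027, 'cx': 257.7448653274631, 'cy': 188.62678082582343, 'k1': -0.13916467896714851, 'rvec': array([ 2.13714362, -2.13900537,  0.17476311]), 'tvec': array([0.01062603, 0.51261128, 1.30671262])}
side {'fx': 422.6613106445953, 'fy': 422.6613106445953, 'cx': 256.2390739958764, 'cy': 190.4503767785663, 'k1': -0.0810217141826619, 'rvec': array([ 2.24524636, -0.16403672,  0.09376317]), 'tvec': array([-0.50564083,  0.08091342,  1.2043734 ])}
{'time': 0.1, 'qpos': array([-1.39409658,  0.47772233,  0.02234272,  1.55634605, -0.01149948,
        1.10929271, -0.08310281]), 'joint_velocities': array([ 0.00053549, -0.00177244, -0.00031842, -0.00252769, -0.00061678,
       -0.00091525, -0.00065257]), 'joint_torque': array([ 4.76664252e-03, -5.97760606e+01,  1.61383163e+00, -2.81951791e+01,
        1.28253055e-02,  4.98559530e-03,  1.68846901e-05]), 'tcp_pos': array([0.18953823, 0.64741468, 0.30302232]), 'orientation': array([-5.67947530e-05,  1.41910421e-01,  9.89879164e-01, -8.18161783e-04]), 'force': array([-0.06523031, -1.18295455, -0.46537007]), 'torque': array([ 0.02087051, -0.00109994,  0.01483928]), 'gripper_force': 0.0, 'opening': 0.08534213427314913}
```

View images.

View pics/top0.png

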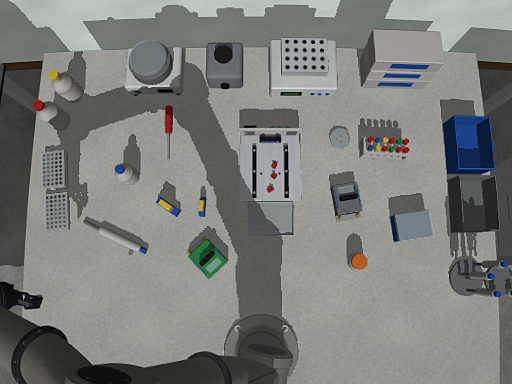

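View pics/side0.png

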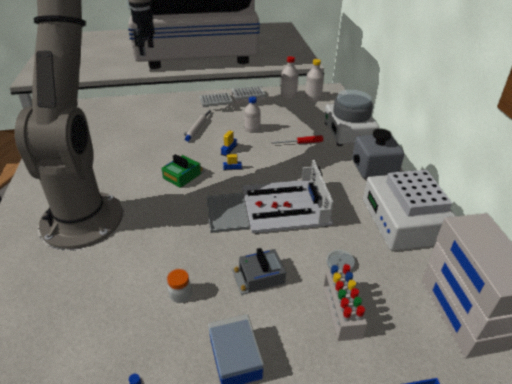

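```bash
cat > h.py <<'E'
import cv2,numpy as np
from cell import env,kin,camera,calibration,job
def rays(name,px):
    c=calibration(name);K=np.array([[c['fx'],0,c['cx']],[0,c['fy'],c['cy']],[0,0,1]])
    n=cv2.undistortPoints(np.asarray(px,float).reshape(-1,1,2),K,np.array([c['k1'],0,0,0]))[:,0]
    R=cv2.Rodrigues(c['rvec'])[0];C=-R.T@c['tvec']
    return C,np.c_[n,np.ones(len(n))]@R      # dir with unit depth
def plane(name,px,z):
    C,d=rays(name,px);return C+d*((z-C[2])/d[:,2])[:,None]
def cloud(name,d):
    v,u=np.mgrid[:d.shape[0],:d.shape[1]]
    C,r=rays(name,np.c_[u.ravel(),v.ravel()])
    return (C+r*d.reshape(-1,1)).reshape(*d.shape,3)
def hsv(p):
    return cv2.cvtColor(p,cv2.COLOR_BGR2HSV)
def rect(pts):
    (c,s,a)=cv2.minAreaRect(np.asarray(pts[:,:2]*1000,np.float32));return np.round(c,1),np.round(s,1),round(a,1)
E
python3 - <<'E'
from h import *
p=cv2.imread('pics/top0.png');d=np.load('pics/top0.npy');X=cloud('top',d);H=hsv(p)
s=cv2.imread('pics/side0.png')
def crop(im,x0,y0,w,h,W=400,Hh=300): return cv2.resize(im[y0:y0+h,x0:x0+w],(W,Hh),interpolation=cv2.INTER_CUBIC)
out=np.vstack([np.hstack([crop(p,150,180,80,60),crop(p,310,165,80,60)]),np.hstack([crop(p,225,110,100,75*1),crop(s,205,125,60,45)])])
cv2.imwrite('pics/crop1.png',out)
h,sa,v=H[...,0],H[...,1],H[...,2]
def comp(m,name,z,minA=6,box=None):
    m=m.astype(np.uint8)
    if box: b=np.zeros_like(m);b[box[1]:box[3],box[0]:box[2]]=1;m&=b
    n,l,st,ce=cv2.connectedComponentsWithStats(m)
    for i in range(1,n):
        if st[i,4]<minA: continue
        vv,uu=np.where(l==i);q=plane('top',np.c_[uu,vv],z)
        print(name,ce[i].round(1),st[i,4],'plane',*rect(q),'cloudz',np.percentile(X[vv,uu,2],[5,50,95]).round(4))
sc=(150,180,230,225)
comp((h>18)&(h<35)&(sa>120)&(v>80),'yellow',.069,box=sc)
comp((h>100)&(h<130)&(sa>100)&(v>40),'blue',.028,box=sc)
comp(((h<8)|(h>172))&(sa>130)&(v>70),'red',.0265-.0135+.020,box=(240,140,300,200))
comp((v>150)&(sa<40),'deck',.02,100,box=(225,120,310,210))
comp((v<60),'dark',.032,10,box=(235,120,310,210))
comp((v<60),'grip',.075,10,box=(325,170,365,225))
# module by cloud
m=np.zeros(d.shape,bool);m[170:225,325:368]=1
m&=(X[...,2]>.038)&(X[...,2]<.052);print('modtop',rect(X[m]),np.median(X[m][:,2]))
print('bench z',np.median(X[260:300,330:420,2]),'deck z',np.median(X[150:190,263:268,2]))
E
```

```text
yellow [165.2 205. ] 91 plane [456.4 299.4] [49.8 18.1] 57.0 cloudz [0.0516 0.0683 0.073 ]
yellow [200.9 205.1] 57 plane [456.6 188.6] [31.6 15.6] 1.0 cloudz [0.035  0.052  0.0573]
blue [159.4 199.8] 23 plane [474.5 324.5] [25.9 25. ] 46.3 cloudz [0.024  0.0285 0.033 ]
blue [202.7 207. ] 61 plane [457.3 188.5] [18.2 61.6] 86.4 cloudz [0.0035 0.0215 0.0268]
blue [174.6 210.6] 60 plane [448.4 286.4] [48.7 23.7] 54.0 cloudz [0.0108 0.0281 0.0343]
red [274.1 164.9] 24 plane [592.9 -43.3] [11.6 20.8] 63.6 cloudz [0.0248 0.0305 0.0372]
red [273.3 175.3] 23 plane [557.9 -40.4] [14.5 14.8] 63.5 cloudz [0.0238 0.0322 0.0373]
red [269.7 188.7] 25 plane [513.6 -28.1] [13.5 17.1] 33.9 cloudz [0.0265 0.0318 0.0385]
deck [274.4 162. ] 4342 plane [599.1 -21.3] [299.7 281.4] 0.0 cloudz [-0.002   0.0194  0.0742]
dark [249.7 126.1] 36 plane [723.9  37.2] [42.9  6.9] 89.9 cloudz [0.0583 0.0797 0.0855]
dark [270.2 137.7] 120 plane [684.4 -30.3] [23.9 65.8] 0.0 cloudz [0.0503 0.0601 0.0659]
dark [254.1 147.2] 10 plane [650.5  22.3] [10.1  6.5] 0.0 cloudz [0.0304 0.0332 0.036 ]
dark [285.7 157.4] 81 plane [617.1 -80.4] [ 9.8 77.1] 89.3 cloudz [0.029  0.0321 0.037 ]
dark [254.  160.3] 57 plane [607.   22.3] [63.4  6.5] 0.0 cloudz [0.0284 0.033  0.0367]
dark [254.  181.5] 58 plane [537.6  22.2] [62.2  6.5] 0.0 cloudz [0.0282 0.0325 0.0366]
dark [286.3 185. ] 82 plane [527.8 -82.5] [ 9.7 81.8] 89.3 cloudz [0.0279 0.0328 0.0371]
dark [253.6 195.4] 17 plane [493.5  23.8] [13.   9.6] 0.0 cloudz [0.0231 0.0327 0.0367]
grip [333.8 200.9] 69 plane [ 469.9 -226.2] [91.1  7.8] 8.3 cloudz [0.0081 0.0265 0.0429]
grip [347.7 196.1] 126 plane [ 483.7 -270.4] [25.1 57.9] 13.8 cloudz [0.0431 0.0722 0.079 ]
modtop (array([ 482.6, -274.5]), array([96.6, 81.6]), 8.8) 0.045153285139631016
bench z 0.0003362508285849053 deck z 0.02042465125097903
```

View pics/crop1.png

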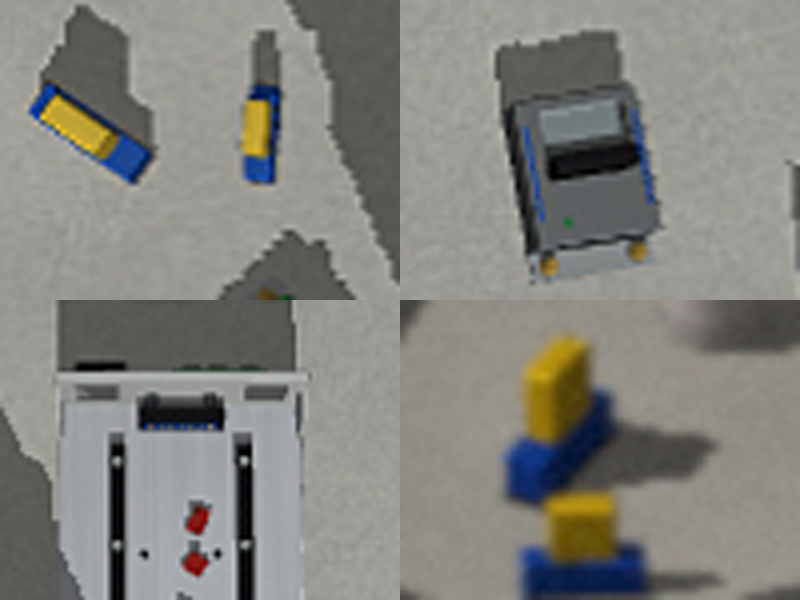

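Crop: the left scraper (168,205) is 80 mm long, so it is the one meant; the one at (202,206) is about 62 mm, the decoy. The grey module is at (346,199), with its foot and brass screws towards the robot and its contact end towards +x; the green lookalike is at (208,258). Next I refine the poses from image edges.

Run:
```python
from h import *
p=cv2.imread('pics/top0.png');d=np.load('pics/top0.npy');X=cloud('top',d);H=hsv(p)
g=cv2.cvtColor(p,cv2.COLOR_BGR2GRAY).astype(float)
print('cam',rays('top',[[0,0]])[0],rays('side',[[0,0]])[0])
def cross(a,lo,thr,up):   # first subpixel crossing
    for i in range(len(a)-1):
        if (a[i]-thr)*(a[i+1]-thr)<=0 and (a[i+1]>a[i])==up: return lo+i+(thr-a[i])/(a[i+1]-a[i]+1e-9)
    return np.nan
def fit(px,z,name,ax):
    px=np.array(px);px=px[~np.isnan(px).any(1)];q=plane('top',px,z)
    A=q[:,1-ax];B=q[:,ax];k=np.polyfit(A,B,1)
    for _ in range(3):
        r=abs(B-np.polyval(k,A));m=r<max(.0015,np.median(r)*2);k=np.polyfit(A[m],B[m],1)
    ref=.59 if ax==1 else -.03
    print(name,'slope deg',round(np.degrees(np.arctan(k[0])),2),'val',(np.polyval(k,ref)*1000).round(1),m.sum(),len(r));
R=range(149,194)
fit([(cross(g[v,248:256],248,90,False),v) for v in R],.032,'L rail outer',1)
fit([(cross(g[v,252:262],252,90,True),v) for v in R],.032,'L rail inner',1)
fit([(cross(g[v,278:288],278,90,False),v) for v in R],.032,'R rail inner',1)
fit([(cross(g[v,284:295],284,90,True),v) for v in R],.032,'R rail outer',1)
# deck right/left edges, mouth edge profile
print(g[170,236:244].round(),g[170,295:306].round());
for u in (262,280,292): print(u,g[196:206,u].round(), g[228:240,u].round())
for u in (262,270,276): print('conn',u,g[128:148,u].round(),p[138:146,u].tolist())
# scraper
h,sa,v=H[...,0],H[...,1],H[...,2]
b=np.zeros(d.shape,bool);b[185:225,150:188]=1
yl=b&(h>18)&(h<35)&(sa>120)&(v>80)&(X[...,2]>.06);print('scr grip',rect(X[yl]))
al=b&(((h>100)&(h<130))|((h>18)&(h<35)))&(sa>90)
hull=cv2.convexHull(np.argwhere(al)[:,::-1].astype(np.int32))
bl=b&((h>100)&(h<130))&(sa>100)&(X[...,2]>.02);
vv,uu=np.where(bl);print('scr blue top',rect(plane('top',np.c_[uu,vv],.028)),rect(X[bl]))
m=np.zeros(d.shape,bool);m[170:225,325:368]=1
gm=m&(X[...,2]>.066);print('mod grip',rect(X[gm]))
```

```text
cam [0.29596637 0.01258031 1.37208846] [ 0.35731738 -0.95125329  0.82472807]
L rail outer slope deg 0.15 val 29.0 42 45
L rail inner slope deg -0.05 val 16.5 38 45
R rail inner slope deg 0.08 val -74.2 42 45
R rail outer slope deg 0.35 val -87.7 38 45
[ 89.  92.  87. 106. 158. 164. 165. 163.] [165. 166. 168. 167. 163. 175. 158. 158. 158. 158. 156.]
262 [161. 160. 162. 164. 166.  65. 159. 139. 135. 134.] [80. 79. 80. 83. 82. 82. 79. 78. 91. 90. 88. 88.]
280 [165. 167. 165. 169. 172.  71. 154. 144. 138. 137.] [139. 139. 144. 147. 144.  84.  53. 100.  85.  85.  86.  85.]
292 [169. 170. 170. 172. 176.  69. 155. 100.  92.  93.] [ 61.  64.  65.  66.  63.  67.  28. 166. 158. 153. 148. 148.]
conn 262 [171. 178. 155. 150. 159.  99.  55.  43.  35.  20.  18.  13.  20.  86.
 105. 161. 165. 162. 162. 161.] [[19, 17, 18], [13, 12, 14], [37, 22, 11], [79, 84, 92], [92, 105, 109], [162, 162, 160], [169, 166, 163], [166, 162, 159]]
conn 270 [167. 175. 156. 153. 155. 162. 102.  75.  51.  17.  21.  16.  22.  68.
  89. 159. 164. 161. 160. 160.] [[21, 22, 18], [16, 16, 16], [37, 22, 16], [88, 69, 58], [103, 89, 82], [162, 159, 157], [168, 165, 161], [165, 162, 158]]
conn 276 [169. 177. 157. 154. 160. 103.  39.  36.  33.  20.  18.  15.  19.  47.
  86. 160. 166. 162. 163. 164.] [[20, 18, 17], [14, 14, 16], [35, 19, 12], [117, 49, 17], [119, 87, 72], [165, 161, 157], [170, 166, 164], [166, 162, 161]]
scr grip (array([458.2, 302.2]), array([43. , 18.2]), 57.2)
scr blue top (array([458.4, 301.3]), array([81.5, 23.2]), 57.0) (array([458.8, 301.7]), array([79.9, 23.3]), 57.2)
mod grip (array([ 401.6, -138.5]), array([ 28.5, 367.7]), 30.5)
```

```bash
cat >> h.py <<'E'
from scipy.spatial.transform import Rotation as Ro
def Q(deg):      # tool down, closing axis y at deg in world
    a=np.radians(deg);y=np.array([np.cos(a),np.sin(a),0]);z=np.array([0,0,-1.]);x=np.cross(y,z)
    q=Ro.from_matrix(np.c_[x,y,z]).as_quat();return q[[3,0,1,2]]
def st(m=''):
    s=env.get_state();print(m,'t',round(s['time'],2),'tcp',s['tcp_pos'].round(4),'F',s['force'].round(1),'op',round(s['opening'],4),'gf',round(s['gripper_force'],1));return s
E
python3 - <<'E'
from h import *
print('mouth',plane('top',[[262,200.6],[280,200.6],[292,200.6]],.02).round(4), 'tray far', plane('top',[[280,233.3]],.012).round(4),'conn face top',plane('top',[[270,140.6]],.061).round(4))
for n,P,a in [('scr',(.4584,.3017,.106),-32.8),('bay',(.63,-.029,.13),0),('mouth',(.42,-.029,.13),0),('mod',(.4826,-.2745,.12),8.8),('dock',(.625,-.029,.14),0)]:
    for k in (0,180,-180):
        q=kin.inverse_kinematics(np.array(P),Q(a+k));print(n,a+k,None if q is None else q.round(2))
E
```

```text
mouth [[ 0.4769 -0.0036  0.02  ]
 [ 0.4769 -0.0617  0.02  ]
 [ 0.4768 -0.1005  0.02  ]] tray far [[ 0.3719 -0.0613  0.012 ]] conn face top [[ 0.6657 -0.0293  0.061 ]]
scr -32.8 [-1.01  0.58  0.41  2.02 -0.39  0.61 -0.91]
scr 147.2 [-0.58  0.55 -0.14  1.99  0.13  0.61  1.76]
scr -212.8 [-0.58  0.55 -0.14  1.99  0.13  0.61  1.76]
bay 0 [-0.44  0.67  0.54  1.82 -0.47  0.78  0.35]
bay 180 [-0.8   1.08  1.26  1.84 -1.15  1.17 -2.27]
bay -180 [-0.8   1.08  1.26  1.84 -1.15  1.17 -2.27]
mouth 0 [-0.72  0.47  0.79  2.32 -0.63  0.57  0.56]
mouth 180 [ 0.14  0.36 -0.25  2.27  0.17  0.53  2.89]
mouth -180 [ 0.14  0.36 -0.25  2.27  0.17  0.53  2.89]
mod 8.8 [-0.08  0.62  0.64  2.01 -0.58  0.69  1.08]
mod 188.8 [-0.41  1.02  1.26  2.03 -1.17  1.09 -1.55]
mod -171.2 [-0.41  1.02  1.26  2.03 -1.17  1.09 -1.55]
dock 0 [-0.45  0.65  0.55  1.83 -0.47  0.79  0.35]
dock 180 [-0.81  1.06  1.26  1.85 -1.12  1.17 -2.27]
dock -180 [-0.81  1.06  1.26  1.85 -1.12  1.17 -2.27]
```

Run:
```python
from h import *
env.reach(np.array([.4584,.3017,.20]),Q(-32.8));st()
env.movel(np.array([.4584,.3017,.106]),velocity=.12);st()
env.grip(0.0,60);st('grip')
env.movel(np.array([.4584,.3017,.20]),velocity=.2);s=st('lift')
for n in("top","side"):
    p,d=camera(n);cv2.imwrite(f'pics/{n}1.png',p)
a=cv2.imread('pics/top1.png')[120:270,130:330];b=cv2.imread('pics/side1.png')[60:210,150:350]
cv2.imwrite('pics/c2.png',cv2.resize(np.hstack([a,b]),(800,300),interpolation=cv2.INTER_CUBIC))
```

```text
t 1.75 tcp [0.4581 0.3032 0.2002] F [0.4 0.6 0.2] op 0.0853 gf 0.0
 t 2.68 tcp [0.4588 0.3019 0.1065] F [ 0.3  0.3 -0.2] op 0.0853 gf 0.0
grip t 3.3 tcp [0.4587 0.3018 0.1063] F [-0.8 -0.3  4.2] op 0.0191 gf 59.2
lift t 3.92 tcp [0.4576 0.3015 0.1991] F [-0.2  0.6 -1.4] op 0.0193 gf 58.9
```

View pics/c2.png

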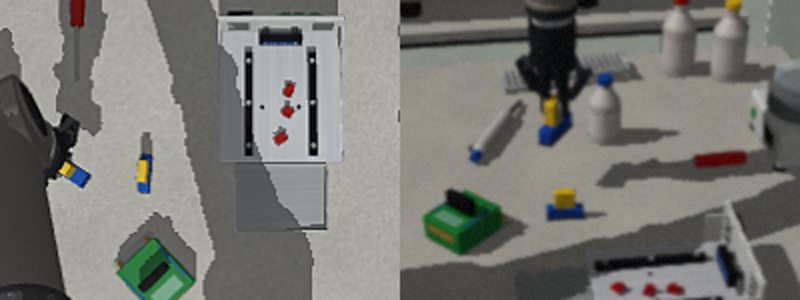

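The top and side views show the 80 mm scraper held in the gripper, the short one still on the bench, and the bits untouched in the bay. Now I sweep.

Run:
```python
from h import *
y=-.0291
env.reach(np.array([.625,y,.24]),Q(0));st()
env.movel(np.array([.625,y,.145]),velocity=.12)
hit=env.movel(np.array([.625,y,.1240]),velocity=.03,stop_force=5);s=st(f'down {hit}')
z=s['tcp_pos'][2]+.001 if hit else .127
env.movel(np.array([.625,y,z]),velocity=.03);st('raised')
for x in(.56,.50):
    env.movel(np.array([x,y,z]),velocity=.08);st('sweep')
env.movel(np.array([.438,y,z]),velocity=.05);st('end')
env.movel(np.array([.438,y,.20]),velocity=.12);st('up')
p,d=camera('top');cv2.imwrite('pics/top2.png',p);p2,_=camera('side');cv2.imwrite('pics/side2.png',p2)
cv2.imwrite('pics/c3.png',np.hstack([cv2.resize(p[110:250,200:340],(400,400),interpolation=cv2.INTER_CUBIC),cv2.resize(p2[140:260,190:340],(400,400),interpolation=cv2.INTER_CUBIC)]))
```

```text
t 5.41 tcp [ 0.6248 -0.0274  0.2393] F [-0.1  0.6 -3.3] op 0.0192 gf 58.8
down True t 6.95 tcp [ 0.625  -0.0291  0.1264] F [-0.6 -0.1  4.5] op 0.0193 gf 59.7
raised t 7.2 tcp [ 0.6248 -0.0291  0.127 ] F [-0.5 -0.1 -0.9] op 0.0197 gf 58.7
sweep t 8.16 tcp [ 0.5606 -0.029   0.1276] F [ 0.5 -0.9 -1.2] op 0.0196 gf 58.7
sweep t 9.06 tcp [ 0.5006 -0.029   0.1275] F [-0.7  0.4 -2.3] op 0.0191 gf 58.7
end t 10.45 tcp [ 0.4383 -0.0291  0.1274] F [-0.  -0.3 -1.5] op 0.0194 gf 58.7
up t 11.21 tcp [ 0.4377 -0.029   0.1996] F [ 0.   0.7 -2.8] op 0.0196 gf 58.7
```

View pics/c3.png

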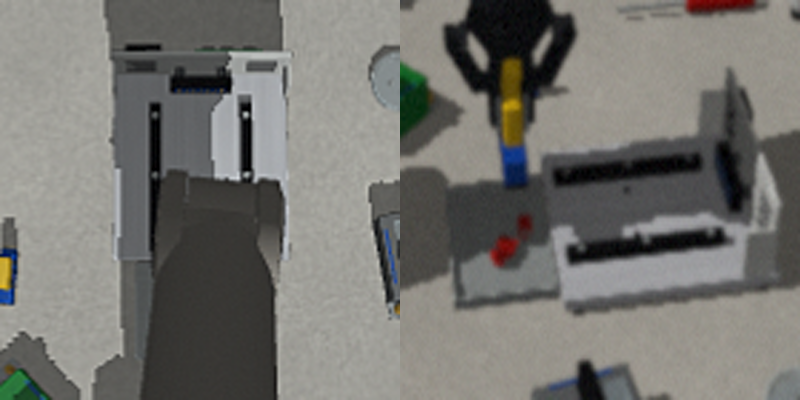

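The side view shows red bits in the tray, around crop (505,250) and (525,222), and none on the visible deck. I put the scraper back at its old spot and then check for all three.

Run:
```python
from h import *
env.movel(np.array([.438,-.029,.24]),velocity=.2)
env.reach(np.array([.4584,.3017,.20]),Q(-32.8))
env.movel(np.array([.4584,.3017,.115]),velocity=.15)
hit=env.movel(np.array([.4584,.3017,.1045]),velocity=.03,stop_force=4);st(f'down {hit}')
env.grip(.085);st('open')
env.movel(np.array([.4584,.3017,.22]),velocity=.2)
p,d=camera('top');cv2.imwrite('pics/top3.png',p);p2,_=camera('side')
cv2.imwrite('pics/c4.png',np.hstack([cv2.resize(p[110:250,150:340],(480,354),interpolation=cv2.INTER_CUBIC),cv2.resize(p2[180:240,200:255],(320,354),interpolation=cv2.INTER_CUBIC)]))
H=hsv(p);m=(((H[...,0]<8)|(H[...,0]>172))&(H[...,1]>130)&(H[...,2]>50)).astype(np.uint8);m[:,:225]=0;m[:,320:]=0
n,l,s,c=cv2.connectedComponentsWithStats(m)
for i in range(1,n):print(c[i].round(1),s[i,4],plane('top',[c[i]],.01).round(3))
st()
```

```text
down True t 13.99 tcp [0.459  0.3022 0.1063] F [-1.4 -0.8  5.1] op 0.0193 gf 59.6
open t 14.64 tcp [0.4582 0.3017 0.1054] F [0.1 0.3 0.8] op 0.0851 gf 0.0
[267.4 209.1] 28 [[ 0.45  -0.021  0.01 ]]
[276.6 217.1] 52 [[ 0.424 -0.051  0.01 ]]
 t 15.47 tcp [0.4576 0.3012 0.2185] F [-0.2  0.5 -0.3] op 0.085 gf 0.0
```

View pics/c4.png

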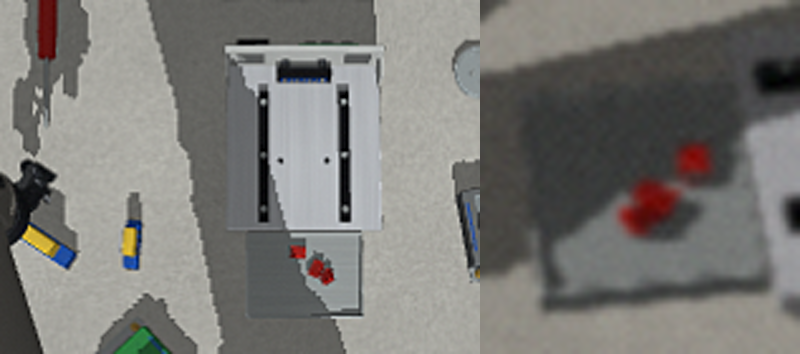

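All three bits are in the tray (blobs of 28 and 52 px, the larger being two touching bits), the bay is clear, and the scraper stands on the bench. Next, the module.

Run:
```python
from h import *
env.reach(np.array([.4826,-.2745,.21]),Q(8.8));st()
env.movel(np.array([.4826,-.2745,.121]),velocity=.1,stop_force=8);st('down')
env.grip(0.0,100);st('grip')
env.movel(np.array([.4826,-.2745,.24]),velocity=.15);st('lift')
env.reach(np.array([.60,-.029,.24]),Q(0));env.dwell(.3);st('above')
p,d=camera('top');p2,d2=camera('side');cv2.imwrite('pics/top5.png',p);cv2.imwrite('pics/side5.png',p2);np.save('pics/side5.npy',d2)
cv2.imwrite('pics/c5.png',np.hstack([cv2.resize(p[90:230,200:340],(400,400),interpolation=cv2.INTER_CUBIC),cv2.resize(p2[80:230,200:350],(400,400),interpolation=cv2.INTER_CUBIC)]))
```

```text
t 17.54 tcp [ 0.4831 -0.2736  0.2098] F [-0.   1.1 -0.5] op 0.085 gf 0.0
down t 18.58 tcp [ 0.4829 -0.2747  0.1215] F [ 0.4 -0.3  1.3] op 0.0848 gf 0.0
grip t 19.24 tcp [ 0.4824 -0.2746  0.1212] F [-2.3  1.5  5.2] op 0.0127 gf 98.2
lift t 20.18 tcp [ 0.482  -0.274   0.2389] F [ 0.   0.1 -5.7] op 0.0122 gf 97.6
above t 21.54 tcp [ 0.5998 -0.0303  0.2401] F [ 0.2  0.5 -5.8] op 0.0124 gf 97.6
```

View pics/c5.png

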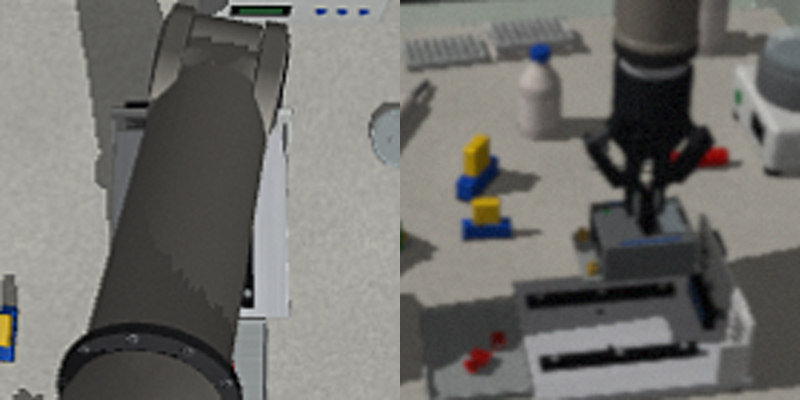

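Side view: the module is held level (crop (650,240)), foot towards the robot, and the scraper stands free at (478,165). I measure its lateral offset and yaw in the grip from the near-face depth.

Run:
```python
from h import *
d=np.load('pics/side5.npy');X=cloud('side',d)
t=env.get_state()['tcp_pos']
m=(abs(X[...,0]-t[0])<.05)&(abs(X[...,1]-t[1]+.041)<.012)&(X[...,2]>t[2]-.117)&(X[...,2]<t[2]-.085)
P=X[m];k=np.polyfit(P[:,0]-t[0],P[:,1],1)
print('n',m.sum(),'y near face rel tcp (exp -.041)',(np.median(P[:,1])-t[1]).round(4),'yaw deg',np.degrees(k[0]).round(2),'x range',(np.percentile(P[:,0],[1,99])-t[0]).round(4))
m=(abs(X[...,0]-t[0])<.06)&(abs(X[...,1]-t[1])<.055)&(abs(X[...,2]-(t[2]-.076))<.005)&(abs(X[...,0]-t[0])>.02)
P=X[m];print('top z rel',np.median(P[:,2])-t[2],'tilt deg',np.degrees(np.linalg.lstsq(np.c_[P[:,0]-t[0],P[:,1]-t[1],np.ones(len(P))],P[:,2],rcond=None)[0][:2]).round(2))
# same camera: right guide-rail near side / chassis check
rm=(X[...,2]>.024)&(X[...,2]<.031)&(X[...,0]>.50)&(X[...,0]<.64)&(abs(X[...,1]+.088)<.008)
print('rail outer face y (exp -.088)',rm.sum(),np.median(X[rm][:,1]).round(4))
```

```text
n 343 y near face rel tcp (exp -.041) -0.0438 yaw deg -1.27 x range [-0.048  0.046]
top z rel -0.07778114001498432 tilt deg [0.26 0.05]
rail outer face y (exp -.088) 148 -0.0885
```

Run:
```python
from h import *
y=-.0273
env.movel(np.array([.598,y,.165]),velocity=.12,rot=Q(.4));st()
hit=env.movel(np.array([.598,y,.1385]),velocity=.02,stop_force=5);st(f'down {hit}')
env.dwell(.2);s=st('settled')
p2,d2=camera('side');cv2.imwrite('pics/side6.png',p2)
X=cloud('side',d2);t=s['tcp_pos']
m=(abs(X[...,0]-t[0])<.045)&(abs(X[...,1]-t[1]+.041)<.012)&(X[...,2]>.036)&(X[...,2]<.06)
P=X[m];k=np.polyfit(P[:,0],P[:,1],1);print('near face y',np.median(P[:,1]),'expect',-.0291-.041,'yaw',np.degrees(k[0]).round(2))
cv2.imwrite('pics/c6.png',cv2.resize(p2[140:240,220:350],(780,600),interpolation=cv2.INTER_CUBIC))
```

```text
t 22.42 tcp [ 0.5986 -0.0275  0.1656] F [-0.4  0.6 -5.3] op 0.0125 gf 97.6
down True t 23.49 tcp [ 0.5978 -0.0273  0.1412] F [-1.   0.2  6.1] op 0.0124 gf 99.2
settled t 23.69 tcp [ 0.5978 -0.0273  0.1412] F [-1.  -0.1  7.3] op 0.0125 gf 99.2
near face y -0.07098253062072013 expect -0.0701 yaw -0.1
```

View pics/c6.png

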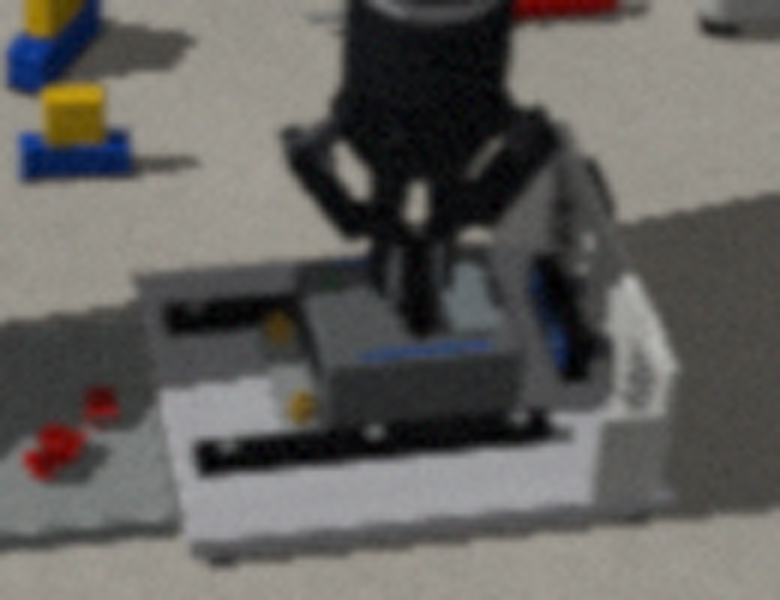

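The module is flat between the rails, its near face within 1 mm of the expected y. I ease the down-force, then push in small steps watching the force.

Run:
```python
from h import *
y=-.0273;z=.1412
for _ in range(5):
    f=np.mean([env.get_state()['force'][2] for _ in range(3)])
    if f<-1: break
    z+=.0003;env.movel(np.array([.598,y,z]),velocity=.02)
st(f'z {z:.4f}')
x=.598
env.movel(np.array([.608,y,z]),velocity=.02);st()
x=.608;log=[]
while x<.630:
    x+=.001;env.movel(np.array([x,y,z]),velocity=.01);env.dwell(.05);s=env.get_state()
    log.append((round(x,4),*s['tcp_pos'].round(5),*s['force'].round(1)))
    if s['force'][0]<-6: break
for l in log: print(*l)
st()
```

```text
z 0.1415 t 24.02 tcp [ 0.598  -0.0273  0.1414] F [-0.8 -0.2 -2.4] op 0.0117 gf 98.3
 t 24.67 tcp [ 0.6069 -0.0276  0.1416] F [-5.8 -0.1  4.2] op 0.0121 gf 99.1
0.609 0.60707 -0.02757 0.14163 -8.6 -0.3 8.2
 t 24.97 tcp [ 0.6071 -0.0276  0.1416] F [-8.6 -0.3  8.2] op 0.0127 gf 99.9
```

Run:
```python
from h import *
s=st();print(s['torque'].round(2),Ro.from_quat(s['orientation'][[1,2,3,0]]).as_matrix().round(4).tolist())
p2,d2=camera('side');p,d=camera('top');X=cloud('side',d2);t=s['tcp_pos']
m=(abs(X[...,0]-t[0])<.06)&(abs(X[...,1]-t[1])<.055)&(abs(X[...,2]-.065)<.006)&(abs(X[...,0]-t[0])>.02)
P=X[m];print('top z',np.median(P[:,2]),'tilt deg',np.degrees(np.linalg.lstsq(np.c_[P[:,0]-t[0],P[:,1]-t[1],np.ones(len(P))],P[:,2],rcond=None)[0][:2]).round(2))
m=(abs(X[...,0]-t[0])<.06)&(abs(X[...,1]-t[1]+.041)<.012)&(X[...,2]>.036)&(X[...,2]<.06)
P=X[m];k=np.polyfit(P[:,0],P[:,1],1);print('near y',np.median(P[:,1]).round(4),'yaw',np.degrees(k[0]).round(2),'x',np.percentile(P[:,0],[1,99]).round(4))
b=(p2[...,0].astype(int)-p2[...,2]>40);b[:,:300]=0;b[:,335:]=0;b[:150]=0;b[230:]=0
print('blue conn face pts',b.sum(),np.percentile(X[b],[10,50,90],axis=0).round(4))
cv2.imwrite('pics/c7.png',cv2.resize(p2[165:235,255:345],(780,600),interpolation=cv2.INTER_CUBIC))
```

```text
t 24.97 tcp [ 0.6071 -0.0276  0.1416] F [-8.6 -0.3  8.2] op 0.0127 gf 99.9
[ 0.03  1.67 -0.02] [[-0.0068, 0.9999, -0.0091], [1.0, 0.0068, 0.0005], [0.0006, -0.0091, -1.0]]
top z 0.06383642355093988 tilt deg [-0.18  0.47]
near y -0.0711 yaw -0.48 x [0.5503 0.6667]
blue conn face pts 6 [[ 0.6269 -0.0689  0.0499]
 [ 0.632  -0.0664  0.0637]
 [ 0.6674 -0.0503  0.0658]]
```

View pics/c7.png

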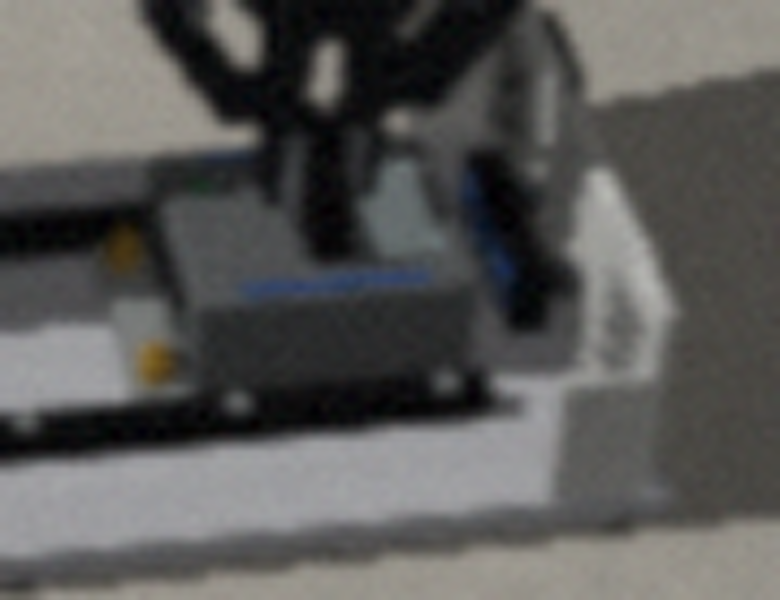

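The contact end is still about 10 mm short of the connector face. The resistance is friction: the tool pitches 0.5° and digs the front edge into the deck. I lift a hair, move on, set down again, and push with light down-force and pitch compensation.

```bash
cat >> h.py <<'E'
def QP(phi,yaw=.4):   # tool down, pitched by phi about world y
    q=Q(yaw);r=Ro.from_rotvec([0,phi,0])*Ro.from_quat(q[[1,2,3,0]]);return r.as_quat()[[3,0,1,2]]
def tilt(s): return Ro.from_quat(s['orientation'][[1,2,3,0]]).as_matrix()[0,2]  # <0: front down
def meas(n=3):
    F=[];
    for _ in range(n): env.dwell(.02);s=env.get_state();F.append(s['force'])
    return s,np.mean(F,0)
E
python3 - <<'E'
from h import *
y=-.0270
env.movel(np.array([.6065,y,.1425]),velocity=.02,rot=QP(0));s,F=meas();print(s['tcp_pos'].round(4),F.round(1),tilt(s).round(4))
env.movel(np.array([.6135,y,.1425]),velocity=.02);s,F0=meas(8);print('free',s['tcp_pos'].round(4),F0.round(1),tilt(s).round(4))
hit=env.movel(np.array([.6135,y,.1405]),velocity=.008,stop_force=2.5);s,F=meas();print('down',hit,s['tcp_pos'].round(4),F.round(1),tilt(s).round(4),s['time'])
E
```

```text
[ 0.6064 -0.0268  0.1421] [ 0.5 -0.2 -6.4] -0.0003
free [ 0.6134 -0.027   0.1425] [ 0.1 -0.1 -5.7] -0.0002
down True [ 0.6135 -0.027   0.1412] [-0.9  0.1  6.8] 0.0 26.3417
```

Run:
```python
from h import *
y=-.0270;z=.1413;phi=0;x=.6135
env.movel(np.array([x,y,z]),velocity=.01)
for i in range(36):
    s,F=meas(2)
    print(f"x {x:.4f} act {s['tcp_pos'][0]:.4f} z {z:.4f}/{s['tcp_pos'][2]:.4f} Fx {F[0]:.1f} Fz {F[2]:.1f} tilt {tilt(s):.4f} phi {phi:.4f} t {s['time']:.1f}")
    if F[0]<-9: break
    phi=np.clip(phi+.5*tilt(s),-.02,.02)
    if F[2]>0: z+=.00015
    elif F[2]<-4: z-=.0001
    x+=.0004;env.movel(np.array([x,y,z]),velocity=.01,rot=QP(phi))
```

```text
x 0.6135 act 0.6136 z 0.1413/0.1414 Fx -0.4 Fz 0.1 tilt -0.0033 phi 0.0000 t 26.8
x 0.6139 act 0.6133 z 0.1415/0.1413 Fx -3.1 Fz 1.2 tilt 0.0002 phi -0.0017 t 27.0
x 0.6143 act 0.6140 z 0.1416/0.1413 Fx -2.4 Fz -3.4 tilt 0.0009 phi -0.0016 t 27.3
x 0.6147 act 0.6150 z 0.1416/0.1413 Fx 0.1 Fz -5.5 tilt 0.0016 phi -0.0011 t 27.6
x 0.6151 act 0.6152 z 0.1415/0.1414 Fx 0.2 Fz -5.6 tilt 0.0005 phi -0.0003 t 27.9
x 0.6155 act 0.6155 z 0.1414/0.1414 Fx 0.4 Fz -5.0 tilt 0.0001 phi -0.0001 t 28.2
x 0.6159 act 0.6159 z 0.1413/0.1413 Fx -0.9 Fz -4.9 tilt 0.0001 phi -0.0000 t 28.4
x 0.6163 act 0.6161 z 0.1412/0.1414 Fx -2.8 Fz -1.4 tilt -0.0004 phi 0.0001 t 28.7
x 0.6167 act 0.6166 z 0.1412/0.1413 Fx -3.5 Fz 0.7 tilt -0.0001 phi -0.0001 t 29.0
x 0.6171 act 0.6175 z 0.1414/0.1413 Fx -0.5 Fz -4.1 tilt 0.0012 phi -0.0002 t 29.3
x 0.6175 act 0.6177 z 0.1413/0.1413 Fx -0.9 Fz -2.2 tilt 0.0000 phi 0.0004 t 29.6
x 0.6179 act 0.6178 z 0.1413/0.1413 Fx -2.7 Fz -0.4 tilt -0.0007 phi 0.0004 t 29.9
x 0.6183 act 0.6179 z 0.1413/0.1414 Fx -5.6 Fz 2.5 tilt -0.0011 phi 0.0001 t 30.1
x 0.6187 act 0.6188 z 0.1414
[... 271 characters left out ...]
8 tilt -0.0012 phi -0.0008 t 31.3
x 0.6203 act 0.6192 z 0.1417/0.1414 Fx -6.5 Fz 1.7 tilt -0.0012 phi -0.0014 t 31.6
x 0.6207 act 0.6195 z 0.1419/0.1414 Fx -6.7 Fz 0.8 tilt -0.0010 phi -0.0020 t 31.9
x 0.6211 act 0.6197 z 0.1420/0.1414 Fx -6.0 Fz -0.1 tilt -0.0008 phi -0.0025 t 32.1
x 0.6215 act 0.6198 z 0.1420/0.1414 Fx -7.9 Fz 1.5 tilt -0.0012 phi -0.0029 t 32.4
x 0.6219 act 0.6203 z 0.1422/0.1414 Fx -6.8 Fz -0.5 tilt -0.0004 phi -0.0035 t 32.7
x 0.6223 act 0.6203 z 0.1422/0.1414 Fx -7.5 Fz 1.4 tilt -0.0011 phi -0.0037 t 33.0
x 0.6227 act 0.6208 z 0.1423/0.1414 Fx -8.0 Fz -0.4 tilt -0.0004 phi -0.0043 t 33.3
x 0.6231 act 0.6208 z 0.1423/0.1414 Fx -9.6 Fz 1.8 tilt -0.0011 phi -0.0045 t 33.5
```

Contact came at TCP x ≈ 0.6189, against 0.6185 predicted. Sliding friction is about 3 N, which accounts for the wrist reading. I continue to about 5.2 mm compression.

Run:
```python
from h import *
y=-.0270;z=.1423;phi=-.0045;x=.6231
for i in range(36):
    x+=.0004;env.movel(np.array([x,y,z]),velocity=.01,rot=QP(phi))
    s,F=meas(2);a=s['tcp_pos'][0]
    print(f"x {x:.4f} act {a:.4f} z {z:.4f}/{s['tcp_pos'][2]:.4f} Fx {F[0]:.1f} Fz {F[2]:.1f} tilt {tilt(s):.4f} t {s['time']:.1f}")
    if a>.6239 or F[0]<-15.5: break
    phi=np.clip(phi+.5*tilt(s),-.02,.02)
    if F[2]>0: z+=.00015
    elif F[2]<-4: z-=.0001
env.dwell(.5);s,F=meas(5);print(s['tcp_pos'].round(4),F.round(1),tilt(s).round(4),s['time'],x,z,phi)
p2,d2=camera('side');cv2.imwrite('pics/side8.png',p2)
cv2.imwrite('pics/c8.png',cv2.resize(p2[160:235,250:350],(780,585),interpolation=cv2.INTER_CUBIC))
```

```text
x 0.6235 act 0.6210 z 0.1423/0.1414 Fx -9.8 Fz 1.9 tilt -0.0014 t 33.8
x 0.6239 act 0.6215 z 0.1425/0.1414 Fx -8.5 Fz 0.7 tilt -0.0007 t 34.1
x 0.6243 act 0.6217 z 0.1426/0.1414 Fx -9.3 Fz -0.4 tilt -0.0007 t 34.4
x 0.6247 act 0.6218 z 0.1426/0.1414 Fx -10.2 Fz 1.2 tilt -0.0011 t 34.7
x 0.6251 act 0.6222 z 0.1428/0.1414 Fx -9.9 Fz 0.1 tilt -0.0004 t 35.0
x 0.6255 act 0.6225 z 0.1429/0.1414 Fx -9.1 Fz -0.7 tilt -0.0006 t 35.2
x 0.6259 act 0.6226 z 0.1429/0.1415 Fx -10.9 Fz 0.1 tilt -0.0009 t 35.5
x 0.6263 act 0.6230 z 0.1431/0.1415 Fx -10.9 Fz -0.3 tilt -0.0006 t 35.8
x 0.6267 act 0.6232 z 0.1431/0.1415 Fx -10.9 Fz 0.8 tilt -0.0009 t 36.1
x 0.6271 act 0.6235 z 0.1432/0.1415 Fx -10.2 Fz -0.8 tilt -0.0006 t 36.4
x 0.6275 act 0.6236 z 0.1432/0.1415 Fx -11.8 Fz -0.2 tilt -0.0009 t 36.7
x 0.6279 act 0.6239 z 0.1432/0.1415 Fx -12.7 Fz 0.8 tilt -0.0008 t 37.0
x 0.6283 act 0.6242 z 0.1434/0.1415 Fx -12.3 Fz -0.1 tilt -0.0006 t 37.2
[ 0.6242 -0.0269  0.1415] [-12.2   1.1  -0.2] -0.0006 37.8167 0.6282999999999994 0.1433500000000001 -0.009296082912717413
```

View pics/c8.png

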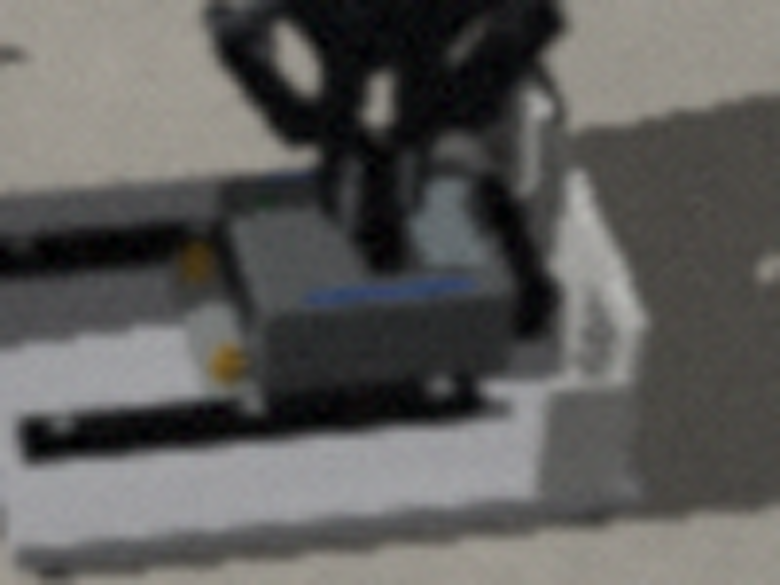

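The module is seated against the connector and flat on the deck. Compression is about 5.3 mm and the wrist reads 12 N including friction, so the connector sees roughly 9–12 N.

```bash
python3 -c "
from h import *
st();print(job.job_done())"
```

```text
t 37.87 tcp [ 0.6242 -0.0269  0.1415] F [-12.8   0.5  -0.3] op 0.0122 gf 98.4
the job is handed in; nothing more can be done
None
```

I handed the job in at 37.9 s: all three bits are in the tray, the scraper stands on the bench at its old spot, and the module is held flat between the rails, pressed on the connector at about 11 N (estimated from 5.3 mm of travel; the wrist read 12–13 N with friction).

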